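Set the stop bar with its two knobs

TASK

Set the red stop bar of the gauge on the bench over the middle of the green strip, parallel to it. Move it only by turning the two black knobs, not by pushing the bar, and turn them alternately, in steps of no more than about half the way, so that the bar never stands more than about 10 degrees askew.

Things in the scene. Friction and masses are not known exactly. Their poses are not given: they have to be found in the camera images.
- left_knob_grip (a point): On the axis of the left (+y) black knob, 74 mm above the table. Its grip is an upright bar 50 long (point x), 14 thick (point y: pinch so), from 52 to 86 mm above the table, on a 52 mm round skirt; turns +-1.75 rad from x along the gauge's x, stays put, 0.06 N m. Counter-clockwise from above moves the bar's left end away from the robot, clockwise towards it, 40 mm per rad. z up.
- right_knob_grip (a point): The same on the right (-y) black knob, 280 mm from the left one: same sizes, height, axes and range, but it works mirrored. Clockwise seen from above moves the bar's right end away from the robot, counter-clockwise towards it, 40 mm per rad. Each knob moves only its own end of the bar.
- stop_bar: Red bar moved by the knobs, 16 (x) by 216 (y) by 12 mm high, top 38 mm above the table. Origin: middle of its underside. y runs along it to the left, x across it, away from the robot. It lies on two racks 95.5 mm either side of its middle, pinned to the left, between dowels (44 mm up) on the right; each knob drives its rack. It starts square, about midway between the two strips, 60 mm from either.
- green_strip: Green strip on the gauge's dark steel base plate (210 x 375 mm, fixed to the table), 36 (x) by 164 mm (y), top 12 mm above the table, origin at its middle. y runs along it to the left; x, the gauge's x, is the bar's travel, away from the robot. A like yellow strip about 120 mm away, beyond the bar, is not wanted; either strip may be the farther one.
Mind the look-alikes: they are no part of the job. There is more than one size of the stop_bar; the one meant has the size given above.

How it is judged:
At the end, for the whole second after the job is handed in: The middle of the stop bar is within 10 mm of the green strip's centre line and the bar is parallel to the strip within 0.10 rad (6 degrees) (x of stop_bar in the frame of green_strip between -0.01 and 0.01 m and angle between the x axis of stop_bar and the x axis of green_strip, either way round below 0.1 rad); the robot touches nothing.
It fails at once if the stop bar stands more than 0.21 rad (12 degrees) askew to the strip (angle between the x axis of stop_bar and the x axis of green_strip, either way round above 0.21 rad).
It fails at once if the fingers push the stop bar (more than 3 N) (contact force between the fingers and stop_bar above 3 N).
It also fails if it takes over 61 s, if anything falls off the work surface, if the arm or the gripper's body presses on something with over 40 N, if the wrist force passes 120 N, or if a joint passes its speed limit or range.

ROBOT

A 6-joint arm with a two-finger parallel gripper is mounted at the origin on a cart in front of the work surface, level with it; the furniture and walls round the work are solid. World frame = base frame: x ahead of the robot, y to its left, z up, the work surface at z = 0. Lengths are in m, angles in rad, forces in N, time in s.
With the tool pointing down it reaches from about 0.225 to 0.875 m from the base axis. Payload 3.4 kg.
Tool frame: the origin (TCP) lies midway between the tips of the shut fingers; the grasp point (between the pads) lies 19 mm behind it (manip.grip_point_offset is the distance from the TCP to the grasp point, in m); x points along the fingers, y is the direction in which the jaws open and shut, and the axes are right-handed (so a half turn about x gives the same grasp; the last joint's range is limited). The gripper opens to 85 mm and grips with 20 to 120 N. Pads are 22 mm wide; open, the fingers measure 114 mm over their backs; the gripper's body (76 mm by 85 mm) begins 54 mm behind the grasp point. The pads swing forward as they close: fully open they stand 13 mm farther back than shut.
Start: joints at [-1.399, 0.276, 1.505, -0, 1.361, -0.121], TCP at [0.166, -0.551, 0.231] pointing down, gripper open.
Joint ranges: [-2.89, 2.89], [-0.75, 2.08], [0.22, 2.7], [-1.18, 4.32], [0.11, 2.71], [-2.7, 2.7]. Speed limits (rad/s): [2.57, 2.57, 3.14, 3.14, 3.14, 3.14].

INTERFACE

Orientations are given as a unit quaternion [w, x, y, z].
In Python, from rig import manip gives the robot as it stands.
- The arm moves only by the shell command python3 -m crank 'ROWS' [FORCE]. ROWS is a JSON object of lists of equal length, an entry for each row: "grip": the opening, from 0 (shut) to 1 (fully open); "slide": the shift along the world's x, y, z in cm, a list of three; "roll": the turn about the world's z in degrees. In form: {"grip": [grip, ...], "slide": [[dx, dy, dz], ...], "roll": [roll, ...]}. A call has 1 to 20 rows; each row is the pose to reach, as a shift and turn from the pose commanded when the call began; what a row does not reach only later rows make up. A row lasts 1/10 s, in which the tool goes at most 50 mm and 8.59 degrees, less where a joint would pass 70% of its speed; a pose out of reach is approached as far as the arm can. A call with a gripper value outside its range is refused whole. The fingers move at their own pace and stop on an object; FORCE is the grip in N (left out, the last holds). Time passes only in rows, so rows that repeat a pose let the fingers close. It gives the time, the measured TCP pose, the force and the opening at its end, in the units of the state.
- manip.get_state(): the state, without advancing time (a new reading comes with each control period).
- manip.get_image(name): name is "scene" or "top"; returns a dict with "frame" (400x640x3 uint8, red, green, blue), "K" (3x3 intrinsics, pixels), "R" (3x3) and "t" (3): a world point X has camera coordinates R X + t. Camera axes: x right, y down, z forward; pixel columns grow to the right and rows downward; lengths in m; the calibration is good to about 2 mm. A picture is of the moment at which its call begins. There is no depth.
- manip.sign_off(): hands the job in, once; it reports no verdict.
The state is a dict: "clock": time; "qpos": joint angles; "qd": joint speeds; "effort": joint torques, N m; "position": TCP position; "ee_rot": TCP orientation; "contact_force": force on the tool from outside, world axes, zero at the start; "moment": the same for the moment, N m; "width": finger opening in m.
Only numpy, scipy, OpenCV 4.12 (cv2) and the standard library are available. Lean on these libraries where they do the work, as an engineer would, in place of code of your own. Each camera call takes 0.05 s, during which the arm holds its last target. There are 200 camera calls.

## Working session

There is one attempt and no reset: what is moved stays moved. The work goes in short steps, Python scripts to look and compute and a shell command to move; the robot and the scene stay as the last step left them, time stands still between calls to the robot, and variables do not carry over. Pictures are saved under pics/ and viewed, on a budget of 10 in all, crops included, one or two more only if the job needs it, and the job is handed in when it is done.

```bash
mkdir -p pics; ls
python3 - <<'E'
from rig import manip
import cv2,numpy as np
print(manip.get_state(), manip.grip_point_offset)
for n in("top","scene"):
    d=manip.get_image(n); cv2.imwrite(f"pics/{n}0.png",d["frame"][:,:,::-1]); np.savez(f"{n}0.npz",**d)
    print(n,d["K"].tolist(),d["R"].tolist(),d["t"].tolist())
E
```

```text
pics
{'clock': 0.0, 'qpos': array([-1.39900368e+00,  2.76604939e-01,  1.50615075e+00, -2.53322728e-06,
        1.36074382e+00, -1.20979330e-01]), 'qd': array([ 1.48427748e-03, -1.95649877e-03,  1.35649743e-03,  1.67622003e-03,
        9.77440139e-05,  1.05121668e-03]), 'effort': array([ 1.89547507e-03, -4.16767681e+01, -2.45807236e+01,  4.82751511e-04,
        1.10725666e-02, -1.01765184e-05]), 'position': array([ 0.1658594 , -0.54998214,  0.23042706]), 'ee_rot': array([-0.10246744, -0.69952571, -0.10381531,  0.69956171]), 'contact_force': array([-0.41412507, -0.62508444, -0.12607559]), 'moment': array([0.02241506, 0.0181443 , 0.01145633]), 'width': 0.08528183378875683} 0.0187
top [[444.59707250738103, 0.0, 326.3583294672897], [0.0, 444.59707250738103, 206.33010447982974], [0.0, 0.0, 1.0]] [[-0.027959919186747086, -0.9994911862580607, -0.01534964206507984], [-0.985121477121294, 0.030156312864749176, -0.1691930025407768], [0.1695698034245205, 0.01039063938643135, -0.9854634018469235]] [0.06183546115538886, 0.5644233768679365, 1.0197714286925834]
scene [[435.84728116499645, 0.0, 315.8363204917525], [0.0, 435.84728116499645, 202.39594281890982], [0.0, 0.0, 1.0]] [[-0.5483959474188095, -0.8362132818268914, 0.00303844547855265], [-0.6230277564074078, 0.40615803311230636, -0.6684849040062868], [0.5577618663915436, -0.36848744813716844, -0.7437195042250668]] [0.3642555602471009, 0.3968479352205216, 0.7341790346175566]
```

View pics/top0.png

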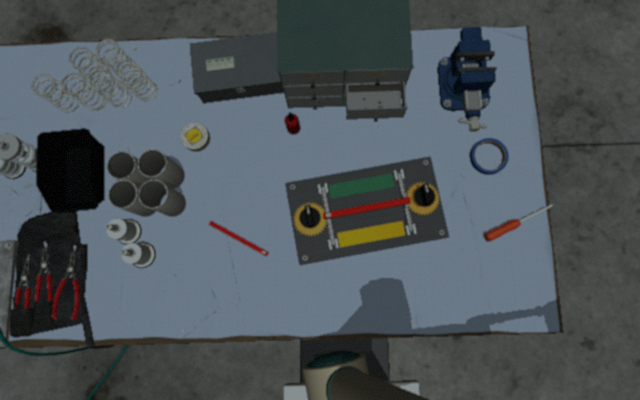

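View pics/scene0.png

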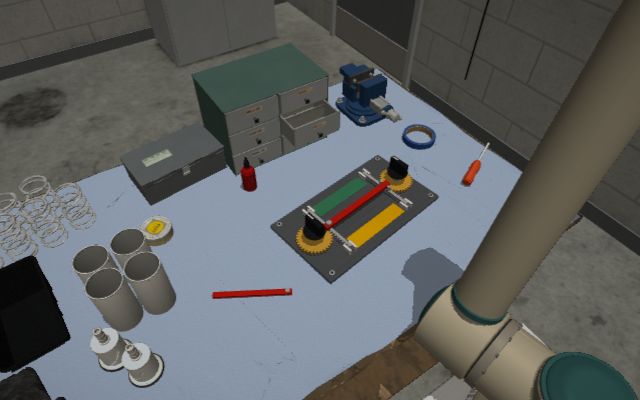

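Candidates in the top image: the bar on the gauge (367,208), and a loose, thinner red rod on the table (238,238). There is also the red bottle (292,123), the screwdriver (503,230) and the red pliers. For strips, green is (362,187, farther) and yellow is (371,234). I choose the bar on the racks between the knobs, at (311,217) and (424,195), and will check it with measurements and a close crop.

```bash
cat > h.py <<'E'
import cv2,numpy as np
from scipy.spatial.transform import Rotation as Ro
def ray(d,p,z):
    p=np.atleast_2d(p).astype(float)
    r=np.c_[p,np.ones(len(p))]@np.linalg.inv(d["K"]).T@d["R"]; c=-d["R"].T@d["t"]
    return (c+r*((z-c[2])/r[:,2])[:,None])[:,:2]
def masks(d):
    H,S,V=cv2.split(cv2.cvtColor(d["frame"],cv2.COLOR_RGB2HSV).astype(int))
    return {"green":(H>60)&(H<85)&(S>100),"yellow":(H>20)&(H<30)&(S>180)&(V>120),"red":((H<6)|(H>174))&(S>150)}
def blob(d,name,z,near,rad=.12):
    ys,xs=np.nonzero(masks(d)[name]); w=ray(d,np.c_[xs,ys],z)
    w=w[np.linalg.norm(w-near,axis=1)<rad]
    (c,s,a)=cv2.minAreaRect((w*1000).astype(np.float32))
    m=w.mean(0); u,sv,vt=np.linalg.svd(w-m,full_matrices=False); v=vt[0]*np.sign(vt[0][1])
    return m,np.array(c)/1000,np.array(s),np.degrees(np.arctan2(-v[0],v[1])),len(w)
def measure(d):
    out={}
    for n,z in(("green",.012),("yellow",.012),("red",.038)):
        out[n]=blob(d,n,z,NEAR[n])
    return out
NEAR={}
E
python3 - <<'E'
from h import *; import h
T=dict(np.load("top0.npz"));S=dict(np.load("scene0.npz"))
px={"green":[[362,187],[341,196]],"yellow":[[371,234],[377,226]],"red":[[367,208],[357,205]]}
for n in px:
    z=.038 if n=="red" else .012
    for k,(d,nm) in enumerate(((T,"top"),(S,"scene"))):
        nr=ray(d,px[n][k],z)[0]; m,c,s,a,N=blob(d,n,z,nr); print(n,nm,m.round(4),c.round(4),s.round(1),a.round(2),N)
print("rod",[blob(T,"red",.01,ray(T,[238,238],.01)[0])])
print("knobs top",ray(T,[[311,217],[424,195]],.05))
a=cv2.resize(T["frame"][140:280,270:460],None,fx=4,fy=4,interpolation=2)
cv2.imwrite("pics/crop1.png",a[:,:,::-1])
E
```

```text
green top [ 0.6224 -0.0425] [ 0.6227 -0.0427] [ 35.5 162.9] 8.9 888
green scene [ 0.6222 -0.0414] [ 0.6227 -0.043 ] [ 35.7 163.5] 9.4 675
yellow top [ 0.5011 -0.0613] [ 0.5011 -0.0615] [ 33.  160.4] 8.87 862
yellow scene [ 0.5009 -0.061 ] [ 0.5014 -0.0485] [193.2  65.1] 8.49 819
red top [ 0.5625 -0.0573] [ 0.5616 -0.0515] [ 16.7 210.3] 8.94 538
red scene [ 0.5582 -0.0477] [ 0.5585 -0.0501] [ 21.3 217.3] 9.45 556
rod [(array([0.50318242, 0.27109232]), array([0.50025089, 0.26572849]), array([160.8132019 ,   8.09958076]), np.float64(-30.044607599145078), 193)]
knobs top [[ 0.54099387  0.08270783]
 [ 0.5861717  -0.18995314]]
```

View pics/crop1.png

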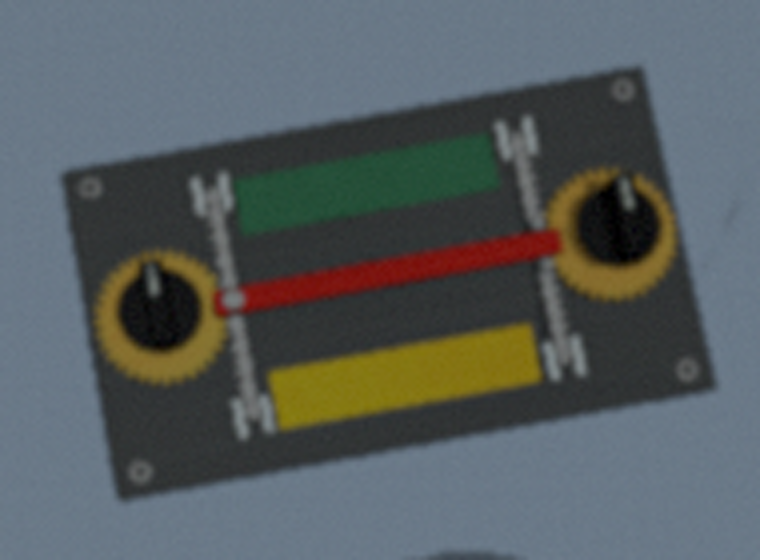

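Crop: the wide bar sits on the racks, with the pin at its left end (232,300). The knob rings are at (162,317) and (613,234), both pointers point away along the gauge x, and the green strip is the far one. Measured size 16.7×210 mm matches the bar (the loose rod is 8×161), and the gauge yaw is about 9°. Next, the knob axes precisely.

Run:
```python
from h import *
T=dict(np.load("top0.npz"));S=dict(np.load("scene0.npz"))
for d,ps,nm in((T,[[310.5,219],[423,198.5]],"top"),(S,[[315,237],[397,177]],"scene")):
    H,Sa,V=cv2.split(cv2.cvtColor(d["frame"],cv2.COLOR_RGB2HSV).astype(int))
    print(nm,[d["frame"][int(p[1])+ (14 if nm=="top" else 9),int(p[0])] for p in ps])
    ys,xs=np.nonzero((H>12)&(H<26)&(Sa>110)&(V>70))
    for p in ps:
        k=np.hypot(xs-p[0],ys-p[1])<24
        P=np.c_[xs,ys][k]
        for z in(.02,.03,.04):
            c,r=cv2.minEnclosingCircle((ray(d,P,z)*1000).astype(np.float32)); print(nm,z,np.round(c,1),round(r,1),k.sum())
from rig import manip
s=manip.get_state(); q=s["ee_rot"]; M=Ro.from_quat(np.r_[q[1:],q[0]]).as_matrix(); print(M.round(3))
y=M[:,1]; print("jaw yaw",np.degrees(np.arctan2(y[1],y[0])))
```

```text
top [array([128, 110,  45], dtype=uint8), array([130, 108,  44], dtype=uint8)]
top 0.02 [541.4  86.3] 41.2 503
top 0.03 [540.   85.8] 40.8 503
top 0.04 [538.5  85.4] 40.5 503
top 0.02 [ 584.4 -190.9] 41.6 457
top 0.03 [ 582.6 -188.8] 41.2 457
top 0.04 [ 580.7 -186.7] 40.8 457
scene [array([175, 131,  44], dtype=uint8), array([174, 130,  44], dtype=uint8)]
scene 0.02 [541.2  86.4] 43.5 558
scene 0.03 [534.9  90.6] 43.0 558
scene 0.04 [528.5  94.7] 42.4 558
scene 0.02 [ 584.6 -189.4] 43.9 361
scene 0.03 [ 577.7 -181.8] 43.3 361
scene 0.04 [ 570.8 -174.2] 42.8 361
[[-0.     0.289 -0.957]
 [ 0.002 -0.957 -0.289]
 [-1.    -0.002 -0.   ]]
jaw yaw -73.22345359268789
```

```bash
python3 -m crank '{"grip":[0.6,0.6,0.6,0.6,0.6,0.6,0.6,0.6,0.6,0.6,0.6,0.6,0.6,0.6,0.6,0.6,0.6,0.6,0.6,0.6],"slide":[[0.8,1.3,0],[1.9,3.2,0],[3.8,6.4,0],[5.6,9.6,0],[7.5,12.7,0],[9.8,16.6,0],[12,20.4,0],[14.3,24.2,0],[16.5,28,0],[18.8,31.9,0],[21,35.7,0],[23.3,39.5,0],[25.5,43.3,0],[27.8,47.1,0],[30,51,0],[32.3,54.8,0],[34.1,58,0],[35.6,60.5,0],[36.8,62.4,0],[37.5,63.7,0]],"roll":[0,0,-1,-1,-2,-2,-3,-3,-4,-4,-5,-5,-6,-6,-7,-7,-8,-8,-8,-8]}' 40
cat > st.py <<'E'
from rig import manip
from h import *
s=manip.get_state(); q=s["ee_rot"]; y=Ro.from_quat(np.r_[q[1:],q[0]]).as_matrix()[:,1]
a=np.degrees(np.arctan2(y[1],y[0]))
print(round(s["clock"],2),"pos",s["position"].round(4),"jawyaw %.1f"%a,"w %.4f"%s["width"],"F",s["contact_force"].round(1),"M",s["moment"].round(2),"j6 %.2f"%s["qpos"][5])
for n,p in(("L",(.5412,.0863)),("R",(.5845,-.190))): print("to",n,((np.array(p)-s["position"][:2])*100).round(2))
E
cat > bar.py <<'E'
from rig import manip
from h import *
d=manip.get_image("top"); g=blob(d,"green",.012,np.array([.6224,-.0425]))
gc=np.array([.6225,-.0427]); a=np.radians(8.9); gx=np.array([np.cos(a),np.sin(a)]); gy=np.array([-gx[1],gx[0]])
ys,xs=np.nonzero(masks(d)["red"]); w=ray(d,np.c_[xs,ys],.038)-gc; u,v=w@gx,w@gy
k=(abs(v)<.105)&(u>-.15)&(u<.06)
r=cv2.fitLine(np.c_[v[k],u[k]].astype(np.float32)*1000,cv2.DIST_HUBER,0,.01,.01).ravel(); sl=r[1]/r[0]
print("bar x at v=0 %.1f mm, left end ahead +: skew %.2f deg, n %d, v %.0f..%.0f"%(r[3]-sl*r[2],np.degrees(np.arctan(sl)),k.sum(),v[k].min()*1e3,v[k].max()*1e3))
cv2.imwrite("pics/last.png",d["frame"][:,:,::-1])
E
python3 st.py; python3 bar.py
```

```text
clock: 2.1
position: [0.5407, 0.0887, 0.231]
ee_rot: [-0.055, -0.705, -0.055, 0.705]
contact_force: [-0.4, -0.0, -0.3]
width: 0.0512
2.1 pos [0.5407 0.0887 0.231 ] jawyaw -81.1 w 0.0512 F [-0.4 -0.  -0.3] M [-0.01  0.01 -0.03] j6 1.45
to L [ 0.05 -0.24]
to R [  4.38 -27.87]
bar x at v=0 -61.6 mm, left end ahead +: skew -0.08 deg, n 491, v -104..74
```

```bash
python3 -m crank '{"grip":[0.6,0.6,0.6,0.6,0.6,0.6,0.6,0.6,0,0,0,0,0],"slide":[[0,0,-2],[0,0,-5],[0,0,-9],[0,0,-13],[0,0,-15.5],[0,0,-16.8],[0,0,-17.3],[0,0,-17.3],[0,0,-17.3],[0,0,-17.3],[0,0,-17.3],[0,0,-17.3],[0,0,-17.3]],"roll":[0,0,0,0,0,0,0,0,0,0,0,0,0]}' 40; python3 st.py
```

```text
clock: 3.45
position: [0.5417, 0.0862, 0.0595]
ee_rot: [0.054, 0.706, 0.054, -0.704]
contact_force: [-0.4, -0.7, 6.0]
width: 0.0132
3.45 pos [0.5417 0.0862 0.0595] jawyaw -81.2 w 0.0132 F [-0.4 -0.7  6. ] M [-0.16  0.17  0.03] j6 1.45
to L [-0.05  0.01]
to R [  4.28 -27.62]
```

Gripped (width 13 mm). Turning left CCW 22°.

```bash
python3 -m crank '{"grip":[0,0,0,0,0,0,0],"slide":[[0,0,0.1],[0,0,0.2],[0,0,0.2],[0,0,0.2],[0,0,0.2],[0,0,0.2],[0,0,0.2]],"roll":[3,8,13,18,22,22,22]}' 40; python3 st.py; python3 bar.py
```

```text
clock: 4.15
position: [0.5415, 0.0865, 0.0596]
ee_rot: [0.187, 0.682, 0.187, -0.682]
contact_force: [3.9, 0.2, -10.3]
width: 0.0131
4.15 pos [0.5415 0.0865 0.0596] jawyaw -59.3 w 0.0131 F [  3.9   0.2 -10.3] M [-0.02 -0.67  0.04] j6 1.07
to L [-0.03 -0.02]
to R [  4.3  -27.65]
bar x at v=0 -53.9 mm, left end ahead +: skew 4.46 deg, n 487, v -103..74
```

```bash
python3 -m crank '{"grip":[0.6,0.6,0.6,0.6,0.6,0.6,0.6,0.6,0.6,0.6,0.6,0.6,0.6,0.6,0.6,0.6,0.6,0.6],"slide":[[0,0,0],[0,0,0],[0,0,0],[0,0,3],[0,0,6],[0.4,-2,6],[1,-6,6],[1.6,-10,6],[2.2,-14,6],[2.8,-18,6],[3.5,-22,6],[4.1,-26,6],[4.35,-27.6,6],[4.35,-27.6,6],[4.35,-27.6,6],[4.35,-27.6,3],[4.35,-27.6,0.8],[4.35,-27.6,0]],"roll":[0,0,0,0,0,-2,-6,-10,-14,-18,-22,-22,-22,-22,-22,-22,-22,-22]}' 40; python3 st.py; python3 bar.py
```

```text
clock: 6.0
position: [0.5825, -0.1866, 0.0583]
ee_rot: [-0.054, -0.703, -0.056, 0.707]
contact_force: [-0.5, 0.2, -0.4]
width: 0.0514
6.0 pos [ 0.5825 -0.1866  0.0583] jawyaw -81.1 w 0.0514 F [-0.5  0.2 -0.4] M [ 0.02  0.   -0.01] j6 0.99
to L [-4.13 27.29]
to R [ 0.2  -0.34]
bar x at v=0 -54.1 mm, left end ahead +: skew 4.72 deg, n 528, v -104..105
```

View pics/last.png

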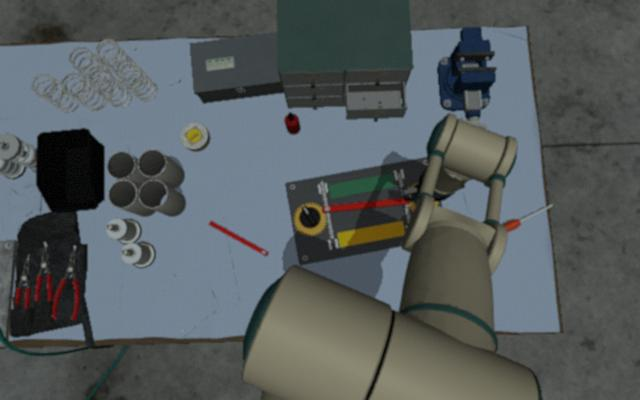

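The bar's left end is ahead (bar at 365,206) and the gripper is over the right knob. Next: settle, close, turn CW 43°.

```bash
python3 -m crank '{"grip":[0.6,0.6,0,0,0,0,0,0,0,0,0,0,0,0,0,0,0],"slide":[[0,0,0.1],[0,0,0.1],[0,0,0.1],[0,0,0.1],[0,0,0.1],[0,0,0.1],[0,0,0.1],[0,0,0.1],[0,0,0.1],[0,0,0.1],[0,0,0.1],[0,0,0.1],[0,0,0.1],[0,0,0.1],[0,0,0.1],[0,0,0.1],[0,0,0.1]],"roll":[0,0,0,0,0,0,-3,-8,-13,-18,-23,-28,-33,-38,-43,-43,-43]}' 40; python3 st.py; python3 bar.py
```

```text
clock: 7.75
position: [0.5849, -0.191, 0.0623]
ee_rot: [-0.207, 0.677, -0.208, -0.675]
contact_force: [-1.7, -4.2, 5.0]
width: 0.0134
7.75 pos [ 0.5849 -0.191   0.0623] jawyaw -124.1 w 0.0134 F [-1.7 -4.2  5. ] M [-0.61  0.25 -0.07] j6 1.74
to L [-4.37 27.73]
to R [-0.04  0.1 ]
bar x at v=0 -39.0 mm, left end ahead +: skew -4.43 deg, n 539, v -105..105
```

```bash
python3 -m crank '{"grip":[0.6,0.6,0.6,0.6,0.6,0.6,0.6,0.6,0.6,0.6,0.6,0.6,0.6,0.6,0.6,0.6,0.6,0.6,0.6,0.6],"slide":[[0,0,0],[0,0,0],[0,0,0],[0,0,3],[0,0,6],[-0.4,2,6],[-1,6,6],[-1.6,10,6],[-2.2,14,6],[-2.8,18,6],[-3.5,22,6],[-4.1,26,6],[-4.35,27.6,6],[-4.35,27.6,6],[-4.35,27.6,6],[-4.35,27.6,3],[-4.35,27.6,0.8],[-4.35,27.6,-0.1],[-4.35,27.6,-0.1],[-4.35,27.6,-0.1]],"roll":[0,0,0,0,0,4,11,18,25,32,39,46,53,60,65,65,65,65,65,65]}' 40; python3 st.py; python3 bar.py
python3 -m crank '{"grip":[0,0,0,0,0,0,0,0,0,0,0,0,0,0,0],"slide":[[0,0,0.1],[0,0,0.1],[0,0,0.1],[0,0,0.1],[0,0,0.1],[0,0,0.1],[0,0,0.1],[0,0,0.1],[0,0,0.1],[0,0,0.1],[0,0,0.1],[0,0,0.1],[0,0,0.1],[0,0,0.1],[0,0,0.1]],"roll":[0,0,0,0,3,8,13,18,23,28,33,38,43,43,43]}' 40; python3 st.py; python3 bar.py
```

```text
clock: 9.8
position: [0.5415, 0.0866, 0.0608]
ee_rot: [0.188, 0.682, 0.188, -0.681]
contact_force: [0.0, -0.4, 0.1]
width: 0.0515
9.8 pos [0.5415 0.0866 0.0608] jawyaw -59.2 w 0.0515 F [ 0.  -0.4  0.1] M [-0.01 -0.09 -0.02] j6 1.07
to L [-0.03 -0.03]
to R [  4.3  -27.66]
bar x at v=0 -39.1 mm, left end ahead +: skew -4.61 deg, n 487, v -105..74
clock: 11.35
position: [0.5411, 0.0867, 0.0622]
ee_rot: [0.425, 0.566, 0.424, -0.565]
contact_force: [-1.3, 0.4, 6.5]
width: 0.0134
11.35 pos [0.5411 0.0867 0.0622] jawyaw -16.2 w 0.0134 F [-1.3  0.4  6.5] M [0.12 0.25 0.05] j6 0.31
to L [ 0.01 -0.04]
to R [  4.34 -27.67]
bar x at v=0 -24.8 mm, left end ahead +: skew 4.09 deg, n 439, v -105..66
```

```bash
python3 -m crank '{"grip":[0.6,0.6,0.6,0.6,0.6,0.6,0.6,0.6,0.6,0.6,0.6,0.6,0.6,0.6,0.6,0.6,0.6,0.6],"slide":[[0,0,0],[0,0,0],[0,0,0],[0,0,3],[0,0,6],[0.4,-2,6],[1,-6,6],[1.6,-10,6],[2.2,-14,6],[2.8,-18,6],[3.5,-22,6],[4.1,-26,6],[4.35,-27.6,6],[4.35,-27.6,6],[4.35,-27.6,6],[4.35,-27.6,6],[4.35,-27.6,6],[4.35,-27.6,6]],"roll":[0,0,0,0,0,-6,-14,-22,-30,-38,-46,-54,-62,-70,-78,-86,-94,-102]}' 40
python3 -m crank '{"grip":[0.6,0.6,0.6,0.6,0.6,0.6,0.6],"slide":[[0,0,0],[0,0,0],[0,0,-3],[0,0,-5.2],[0,0,-6.1],[0,0,-6.1],[0,0,-6.1]],"roll":[-6,-6,-6,-6,-6,-6,-6]}' 40; python3 st.py; python3 bar.py
python3 -m crank '{"grip":[0,0,0,0,0,0,0,0,0,0,0,0,0,0,0,0],"slide":[[0,0,0.1],[0,0,0.1],[0,0,0.1],[0,0,0.1],[0,0,0.1],[0,0,0.1],[0,0,0.1],[0,0,0.1],[0,0,0.1],[0,0,0.1],[0,0,0.1],[0,0,0.1],[0,0,0.1],[0,0,0.1],[0,0,0.1],[0,0,0.1]],"roll":[0,0,0,0,-3,-8,-13,-18,-23,-28,-33,-38,-42,-44,-44,-44]}' 40; python3 st.py; python3 bar.py
```

```text
clock: 13.2
position: [0.5843, -0.1896, 0.1209]
ee_rot: [0.174, -0.685, 0.174, 0.686]
contact_force: [-0.4, 0.3, 0.2]
width: 0.0509
clock: 13.9
position: [0.585, -0.1898, 0.0609]
ee_rot: [-0.208, 0.676, -0.208, -0.676]
contact_force: [-0.1, -0.0, 0.3]
width: 0.051
13.9 pos [ 0.585  -0.1898  0.0609] jawyaw -124.2 w 0.0510 F [-0.1 -0.   0.3] M [ 0.04 -0.   -0.04] j6 1.74
to L [-4.38 27.61]
to R [-0.05 -0.02]
bar x at v=0 -24.7 mm, left end ahead +: skew 4.43 deg, n 503, v -105..105
clock: 15.55
position: [0.5842, -0.1909, 0.0625]
ee_rot: [-0.445, 0.549, -0.447, -0.548]
contact_force: [-3.3, -2.7, 5.9]
width: 0.0133
15.55 pos [ 0.5842 -0.1909  0.0625] jawyaw -168.2 w 0.0133 F [-3.3 -2.7  5.9] M [-0.54  0.46 -0.03] j6 2.51
to L [-4.3  27.72]
to R [0.03 0.09]
bar x at v=0 -9.0 mm, left end ahead +: skew -4.79 deg, n 481, v -105..105
```

```bash
python3 -m crank '{"grip":[0.6,0.6,0.6,0.6,0.6,0.6,0.6,0.6,0.6,0.6,0.6,0.6,0.6,0.6,0.6,0.6,0.6,0.6,0.6,0.6],"slide":[[0,0,0],[0,0,0],[0,0,0],[0,0,3],[0,0,6],[-0.4,2,6],[-1,6,6],[-1.6,10,6],[-2.2,14,6],[-2.8,18,6],[-3.5,22,6],[-4.1,26,6],[-4.35,27.6,6],[-4.35,27.6,6],[-4.35,27.6,6],[-4.35,27.6,6],[-4.35,27.6,6],[-4.35,27.6,6],[-4.35,27.6,6],[-4.35,27.6,6]],"roll":[0,0,0,0,0,6,14,22,30,38,46,54,62,70,78,86,94,102,110,118]}' 40
python3 -m crank '{"grip":[0.6,0.6,0.6,0.6,0.6,0.6,0.6,0.6,0.6,0.6,0.6],"slide":[[0,0,0],[0,0,0],[0,0,0],[0,0,0],[0,0,0],[0,0,0],[0,0,-3],[0,0,-5.2],[0,0,-6.1],[0,0,-6.1],[0,0,-6.1]],"roll":[8,16,24,30,34,34,34,34,34,34,34]}' 40; python3 st.py; python3 bar.py
python3 -m crank '{"grip":[0,0,0,0,0,0,0,0,0,0,0],"slide":[[0,0,0.1],[0,0,0.1],[0,0,0.1],[0,0,0.1],[0,0,0.1],[0,0,0.1],[0,0,0.1],[0,0,0.1],[0,0,0.1],[0,0,0.1],[0,0,0.1]],"roll":[0,0,0,0,4,9,14,19,24,24,24]}' 40; python3 st.py; python3 bar.py
python3 -m crank '{"grip":[0.6,0.6,0.6,0.6,0.6,0.6,0.6,0.6,0.6,0.6],"slide":[[0,0,0],[0,0,0],[0,0,0],[0,0,3],[0,0,7],[0,0,11],[-4,0,15],[-8,0,16],[-12,0,16],[-12,0,16]],"roll":[0,0,0,0,0,0,0,0,0,0]}' 40; python3 st.py; python3 bar.py
```

```text
clock: 17.6
position: [0.5408, 0.0868, 0.1211]
ee_rot: [-0.242, -0.664, -0.243, 0.664]
contact_force: [0.9, 0.1, 0.3]
width: 0.0508
clock: 18.7
position: [0.5416, 0.0865, 0.0609]
ee_rot: [0.425, 0.566, 0.424, -0.565]
contact_force: [0.5, -0.6, 0.1]
width: 0.0513
18.7 pos [0.5416 0.0865 0.0609] jawyaw -16.3 w 0.0513 F [ 0.5 -0.6  0.1] M [-0.02 -0.   -0.  ] j6 0.32
to L [-0.04 -0.02]
to R [  4.29 -27.65]
bar x at v=0 -9.1 mm, left end ahead +: skew -4.86 deg, n 409, v -105..63
clock: 19.85
position: [0.5409, 0.0866, 0.0623]
ee_rot: [0.533, 0.465, 0.533, -0.465]
contact_force: [-2.3, 0.9, 6.3]
width: 0.013
19.85 pos [0.5409 0.0866 0.0623] jawyaw 7.8 w 0.0130 F [-2.3  0.9  6.3] M [ 0.11  0.28 -0.01] j6 -0.10
to L [ 0.03 -0.03]
to R [  4.36 -27.66]
bar x at v=0 -0.5 mm, left end ahead +: skew 0.42 deg, n 391, v -105..58
clock: 20.9
position: [0.4153, 0.0865, 0.2215]
ee_rot: [0.532, 0.464, 0.534, -0.466]
contact_force: [0.7, 0.1, 0.0]
width: 0.0511
20.9 pos [0.4153 0.0865 0.2215] jawyaw 7.8 w 0.0511 F [0.7 0.1 0. ] M [-0.03  0.01 -0.03] j6 -0.10
to L [12.59 -0.02]
to R [ 16.92 -27.65]
bar x at v=0 -0.7 mm, left end ahead +: skew 0.18 deg, n 476, v -105..105
```

View pics/last.png

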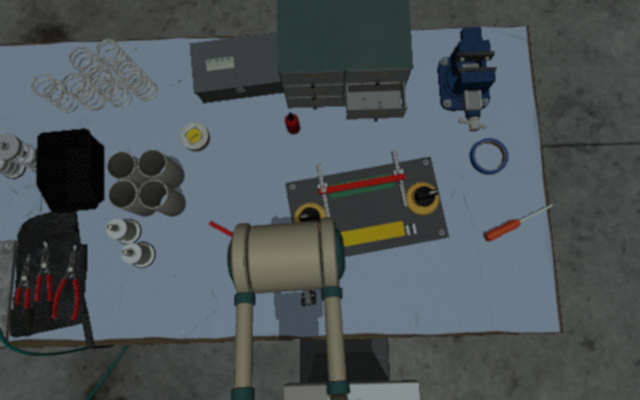

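The bar (362,184) lies over the green strip, parallel to it. The visible green on the near side is what parallax predicts for the bar's height (about 6 mm). A quick cross-check with the second camera, then I hand in.

Run:
```python
from rig import manip
from h import *
S0=dict(np.load("scene0.npz")); d=manip.get_image("scene")
a=np.radians(8.9); gx=np.array([np.cos(a),np.sin(a)])
m0=blob(S0,"red",.038,np.array([.5616,-.0515])); m=blob(d,"red",.038,np.array([.6225,-.0427]))
print("travel in scene mm",(m[1]-m0[1])@gx*1e3,"angle",m0[3],m[3],m[2],m[4],"offset",(m[1]-[.6225,-.0427])@gx*1e3)
manip.sign_off()
```

```text
travel in scene mm 62.02002471502268 angle 9.453129424288994 10.211205999070028 [ 20.78522873 128.83476257] 222 offset -2.3054465124218306
the job is handed in; nothing more can be done
```

I set the red stop bar over the middle of the green strip (the farther of the two) by turning only the two knobs, and handed the job in at about 21 s of the 61 s allowed.

- **Turns:** I worked the knobs alternately: left 22°, right 43°, left 43°, right 44°, left 24°. The bar never measured more than 4.9° askew at the stops between turns, and the wrist force stayed below about 11 N in every reading.
- **Final check, top camera:** with the gripper opened and withdrawn, the bar's middle was −0.7 mm from the strip's centre line and 0.2° askew.
- **Cross-check, scene camera:** it gave 62 mm of travel against about 60 needed, a −2.3 mm offset and about 0.8° of change in angle. The arm hid part of the bar there (129 of 216 mm visible) and the bar's side faces bias that view, so I trust it less. Both cameras are well within the 10 mm and 6° limits.
- **State at hand-in:** the arm was clear of everything. No check failed.

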